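Close up the shielded test box

ROBOT

A 6-joint arm with a two-finger parallel gripper is mounted at the origin on the work surface. World frame = base frame: x ahead of the robot, y to its left, z up, the work surface at z = 0. Lengths are in m, angles in rad, forces in N, time in s.
With the tool pointing down it reaches from about 0.225 to 0.875 m from the base axis. Payload 3.4 kg.
Tool frame: the origin (TCP) lies at the very end of the fingers, on their centre line; the grasp point (between the pads) lies 19 mm behind it; z points along the fingers, x is the direction in which the jaws open and shut, and the axes are right-handed (so a half turn about z gives the same grasp; the last joint's range is limited). The gripper opens to 85 mm and grips with 20 to 120 N. Pads are 22 mm wide; open, the fingers measure 114 mm over their backs; the gripper's body (76 mm by 85 mm) begins 54 mm behind the grasp point. The pads swing forward as they close: fully open they stand 13 mm farther back than shut.
Start: joints at [-1.238, 0.276, 1.505, -0, 1.361, -0.121], TCP at [0.252, -0.517, 0.231] pointing down, gripper open.
Joint ranges: [-2.89, 2.89], [-0.75, 2.08], [0.22, 2.7], [-1.18, 4.32], [0.11, 2.71], [-2.7, 2.7]. Speed limits (rad/s): [2.57, 2.57, 3.14, 3.14, 3.14, 3.14].

INTERFACE

Orientations are given as a unit quaternion [w, x, y, z].
In Python, from rig import manip gives the robot as it stands.
- The arm moves only by the tool carry_out, never from a script. Its argument "series" is a list of rows, each a list of 2 entries, a list of its own where there are three numbers: the shift along the tool's x, y, z in mm, then the turn about the tool's z in degrees. A call has 1 to 10 rows; each row shifts and turns the pose as measured when the row begins, along the tool's axes as they then stand; what a row does not reach is not made up. A row lasts 1/12 s, in which the tool goes at most 41.7 mm and 7.16 degrees, less where a joint would pass 70% of its speed; a pose out of reach is approached as far as the arm can. A call is refused whole if a number of a shift passes 41.7 or a number of a turn 7.16, either way. A call with a gripper value outside its range is refused whole. "fingers" is the finger opening in mm, from 0 to 85.4, set as the call begins (left out, the last holds). The fingers move at their own pace and stop on an object; "squeeze" is the grip in N (left out, the last holds). Time passes only in rows, so rows that do not move let the fingers close. It gives the time, the measured TCP pose, the force and the opening at its end, in the units of the state.
- manip.get_state(): the state, without advancing time (a new reading comes with each control period).
- manip.get_image(name): name is "side" or "top"; returns a dict with "frame" (420x560x3 uint8, blue, green, red), "K" (3x3 intrinsics, pixels), "rvec" (rotation vector, rad) and "tvec" (3), from world to camera coordinates, as OpenCV has them. Camera axes: x right, y down, z forward; pixel columns grow to the right and rows downward; lengths in m; the calibration is good to about 2 mm. A picture is of the moment at which its call begins. There is no depth.
- manip.sign_off(): hands the job in, once; it reports no verdict.
The state is a dict: "clock": time; "qpos": joint angles; "qd": joint speeds; "effort": joint torques, N m; "position": TCP position; "ee_rot": TCP orientation; "contact_force": force on the tool from outside, world axes, zero at the start; "moment": the same for the moment, N m; "width": finger opening in m.
Only numpy, scipy, OpenCV 4.12 (cv2) and the standard library are available. Lean on these libraries where they do the work, as an engineer would, in place of code of your own. Each camera call takes 0.05 s, during which the arm holds its last target. There are 200 camera calls.

TASK

Get the small grey shielded test box ready for a measurement: with the fingertips, gently push the board carriage along its rails until it is fully home against the stops inside the box, and then push the open lid down until it is fully shut. Only push: do not lift the carriage or slam anything, and leave the other things on the bench where they are.

Things in the scene. Friction and masses are not known exactly. Their poses are not given: they have to be found in the camera images.
- shieldbox: grey metal test box fixed to the bench; mm: origin on the bench under the middle of its walled part, +x to its rear, -x to its open front (robot side), z up. Walls x +-85, y +-75 outside, 9 thick, top z 85; no top, no front. Base plate 12 thick runs on in front to x -175 with guide rails (top z 22) at |y| 66 to 75. Two stops inside: faces at x +50, top z 67
- carriage: loose aluminium carriage, 245-490 g, carrying an upright green board. Origin: centre of underside (box z 12), axes as box's. Plate 130 (x) x 128 x 8 mm; upright front plate 124 wide, 6 thick, top z 68, flat outer face x -65; rear plate top z 55. Slides between the rails with 2 mm play. Starts 45-85 mm out towards the robot; fully home: origin at box x -15, front face box x -80, rear plate on the stops
- carriage_front (a point): centre of the outer face of the carriage's front plate, 38 above the carriage's underside (50 above the bench); axes as the carriage's. Push here towards the box's +x; sliding friction up to about 6 N
- lid (a joint): lid angle in rad: 0 is fully shut (level), grows as the front edge rises, stop at 1.45. Starts at 0.95 to 1.25 and stays where it is left (stiff hinge, 0.35 N m; lid 250 g): about 1 to 4 N at the front edge push it down
- lid_axis (a point): middle of the lid's hinge line, at the rear top of the box (box x +85, z 86); the line runs along the box's y; axes as the box's
- lid_edge (a point): point on the lid's outer (upper) face, mid-width, 165 mm from the hinge line; z is the outer face's normal, -x leads to the free edge 11 mm on. Lid: flat plate 177 long, 150 wide, 5 thick, its underside in the hinge line's plane (shut: top 91 above bench). A lip along the free edge hangs 16 below and ends up just in front of the carriage's front plate, so the lid shuts only if the carriage is home
- board_a: bystander: circuit board standing upright on a clear foot, 60 wide, 47 high (mm); origin at the middle of its underside; leave it alone
- board_b: bystander: circuit board standing upright on a clear foot, 50 wide, 55 high (mm); origin at the middle of its underside; leave it alone
- adapter: bystander: brass coaxial adapter standing on end, 24 dia., 50 high (mm); origin at the middle of its underside; leave it alone
- screwdriver: bystander: screwdriver lying flat, 170 long (mm); origin at the underside; leave it alone
- pod: bystander: white programmer pod lying flat, 85 x 50 x 18 (mm); origin at the middle of its underside; leave it alone
- flask: bystander: white drinking flask, 72 dia., 240 high (mm); origin at the middle of its underside; leave it alone
- multimeter: bystander: yellow hand multimeter lying flat, 190 x 95 x 43 (mm); origin at the middle of its underside; leave it alone
Not all that is in view belongs to the job. There is more than one size of the carriage; the one meant has the size given above.

How it is judged:
On the way, in this order (a step that is already met when the one before it is completed fails the run):
1. the carriage is fully home against the stops (x of carriage in the frame of shieldbox above -0.02 m and z of carriage in the frame of shieldbox below 0.018 m and angle between carriage's own z axis and vertical below 0.06 rad), for 0.2 s.
2. the lid is fully shut (value of joint lid below 0.035 rad), for 0.2 s.
At the end, for the whole second after the job is handed in: carriage within 5 mm of its stops, flat on the base plate and at rest; lid within 0.035 rad of shut; every bystander within 25 mm of its start and the standing ones upright (all of step 1 and value of joint lid below 0.035 rad and linear speed of carriage below 0.02 m/s and distance of each of board_a, board_b, adapter, screwdriver, pod, flask, multimeter from where it was at the start of the episode below 0.025 m and angle between each of board_a, board_b, adapter, flask's own z axis and vertical below 0.3 rad); the robot touches nothing.
It fails at once if the carriage is lifted (more than 10 mm) or tipped (more than 0.2 rad) (z of carriage in the frame of shieldbox above 0.022 m or angle between carriage's own z axis and vertical above 0.2 rad).
It fails at once if the carriage is shot along its rails (faster than 0.5 m/s) (linear speed of carriage above 0.5 m/s).
It fails at once if the lid is slammed (faster than 4 rad/s) (velocity of joint lid below -4 rad/s).
It fails at once if carriage or lid is pressed with more than 100 N (contact force between the fingers and carriage above 100 N or contact force between the fingers and lid above 100 N).
It fails at once if a bystander is moved more than 25 mm (distance of any of board_a, board_b, adapter, screwdriver, pod, flask, multimeter from where it was at the start of the episode above 0.025 m).
It also fails if it takes over 51 s, if anything falls off the work surface, if the arm or the gripper's body presses on something with over 40 N, if the wrist force passes 120 N, or if a joint passes its speed limit or range.

## Working session

There is one attempt and no reset: what is moved stays moved. The work goes in short steps, Python scripts to look and compute and a tool call to move; the robot and the scene stay as the last step left them, time stands still between calls to the robot, and variables do not carry over. Pictures are saved under pics/ and viewed, about 8 in all and at most 12, crops included, and the job is handed in when it is done.

Besides the shell and the picture viewer there is one more tool, called as name(argument=value, ...), one argument or row to a line, values as JSON. carry_out: Moves the arm, as the interface text tells. Its arguments: {"type":"object","properties":{"series":{"type":"array","items":{"type":"array"}},"fingers":{"type":"number"},"squeeze":{"type":"number"}},"required":["series"]}

```bash
mkdir -p pics; python3 - <<'E'
from rig import manip
import cv2,pickle
d={}
for n in("side","top"):
    d[n]=manip.get_image(n); cv2.imwrite(f"pics/{n}0.png",d[n]["frame"]); print(n,d[n]["K"],d[n]["rvec"],d[n]["tvec"])
pickle.dump(d,open("d0.pkl","wb"))
print(manip.get_state())
E
```

```text
side [[527.2233879    0.         285.00383289]
 [  0.         527.2233879  213.48080616]
 [  0.           0.           1.        ]] [ 2.31772613 -0.49959856  0.18799129] [-0.5141051   0.18731359  1.41475863]
top [[382.55958662   0.         280.61150658]
 [  0.         382.55958662 202.21334772]
 [  0.           0.           1.        ]] [ 2.09463237 -2.09380194  0.2539198 ] [-0.02563887  0.55915188  0.91434697]
{'clock': 0.1, 'qpos': array([-1.23797794e+00,  2.76523862e-01,  1.50600292e+00,  8.01794695e-06,
        1.36071185e+00, -1.20986454e-01]), 'qd': array([ 0.00115549, -0.0013226 , -0.00299264, -0.00127483, -0.00106701,
        0.00019491]), 'effort': array([ 1.44452159e-03, -4.17701018e+01, -2.46404994e+01, -6.99952898e-05,
        5.83266563e-03, -4.01855615e-06]), 'position': array([ 0.2519224 , -0.516349  ,  0.23053216]), 'ee_rot': array([-5.20209176e-04,  8.48052460e-01, -5.29911642e-01, -6.37740011e-04]), 'contact_force': array([-0.97262335,  1.04119821,  0.45735007]), 'moment': array([0.05328354, 0.05190298, 0.0237291 ]), 'width': 0.08536755808202505}
```

View pics/side0.png

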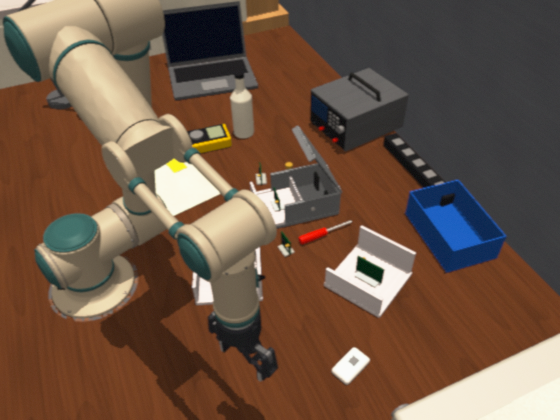

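View pics/top0.png

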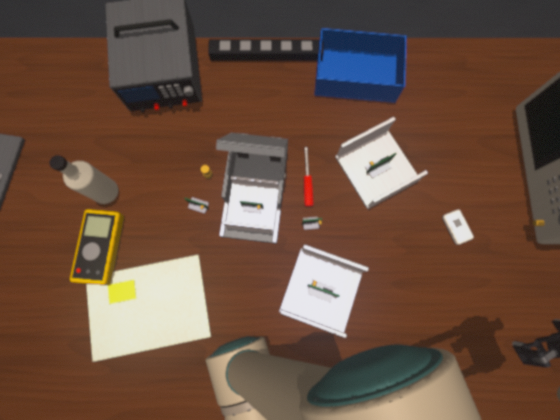

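Three carriage-like objects appear in the top view: (252,208) in the box between the rails, and loose ones at (380,165) and (323,290). The one on the rails fits the description. I'll enlarge it to confirm.

```bash
python3 - <<'E'
import cv2,pickle
import numpy as np
d=pickle.load(open("d0.pkl","rb"))
a=cv2.resize(d["top"]["frame"][125:250,200:320],None,fx=4.8,fy=4.8,interpolation=cv2.INTER_CUBIC)
b=cv2.resize(d["side"]["frame"][120:240,240:350],None,fx=2,fy=2,interpolation=cv2.INTER_CUBIC)
o=np.zeros((600,800,3),np.uint8);o[:a.shape[0],:a.shape[1]]=a;o[:240,580:800]=b
cv2.imwrite("pics/crop1.png",o)
E
```

```text
(no output)
```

View pics/crop1.png

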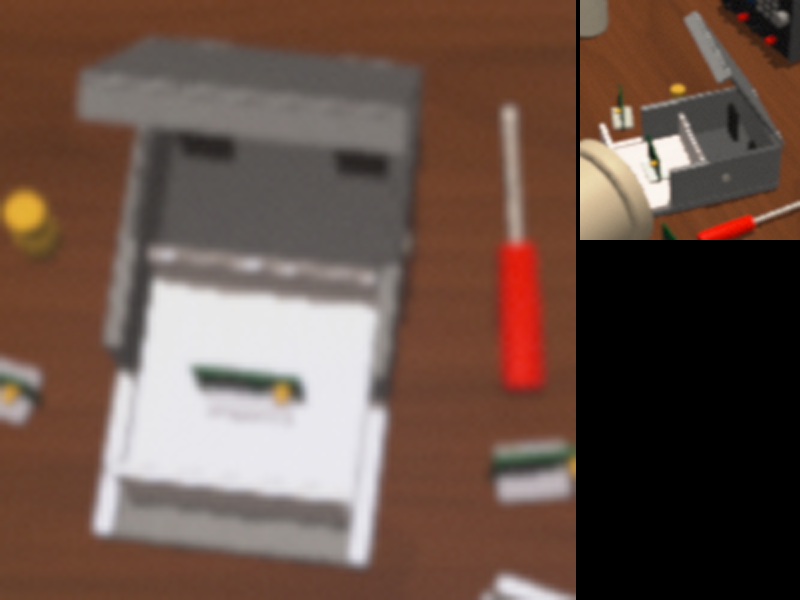

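The crop shows the white carriage between the rails. The rail front corners are at about crop (95,535) and (368,565), the front plate's top edge at (115,475)-(350,500), and the lid's lip edge at (78,118)-(405,150). The carriage is the only one on the box and matches the rail width. The loose trays are decoys.

```bash
cat > h.py <<'E'
import cv2,numpy as np
def ray(c,u,v):
    R=cv2.Rodrigues(c["rvec"])[0]; o=-R.T@c["tvec"].ravel()
    p=cv2.undistortPoints(np.array([[[u,v]]],float),c["K"],None)[0,0]
    return o,R.T@np.array([p[0],p[1],1])
def onz(c,u,v,z):
    o,d=ray(c,u,v); return o+d*(z-o[2])/d[2]
def proj(c,P): return cv2.projectPoints(np.array(P,float),c["rvec"],c["tvec"],c["K"],None)[0][:,0]
E
python3 - <<'E'
import pickle; from h import *
d=pickle.load(open("d0.pkl","rb")); c=d["top"]
f=lambda x,y,z: onz(c,200+x/4.8-.5+.1,125+y/4.8-.5+.1,z)
L=f(95,535,.012);R=f(368,565,.012)
L2=f(95,530,.022);R2=f(368,560,.022)
for A,B in((L,R),(L2,R2)):
    y=A-B; print(A,B,np.linalg.norm(y),"yaw",np.arctan2(-y[0],y[1]))
yaw=np.arctan2(-(L2-R2)[0],(L2-R2)[1]); X=np.array([np.cos(yaw),np.sin(yaw),0]);Y=np.array([-X[1],X[0],0])
m=(L2+R2)/2; O=m+.175*X; O[2]=0; print("O",O,yaw)
b=lambda P:((P-O)@X,(P-O)@Y,P[2])
print("front plate",b(f(115,477,.080)),b(f(350,502,.080)), "wall front",b(f(108,345,.085)), "wall r",b(f(400,268,.085)))
print("stops",b(f(185,150,.067)),b(f(385,165,.067)))
# wall top left edge samples, lid via predicted projection
print("walledge",b(f(140,125,.085)),b(f(125,230,.085)))
for th in np.arange(.9,1.3,.05):
    P=[]
    for yy in(.075,-.075):
        l=.177;h=-.016
        xb=.085-l*np.cos(th)-(-h)*np.sin(th)*(1); zb=.086+l*np.sin(th)+h*np.cos(th)
        P.append(O+X*xb+Y*yy+np.array([0,0,zb]))
    q=proj(c,P); qs=proj(d["side"],P)
    print(round(th,2),((q-[200,125])*4.8).round(0).tolist(),qs.round(0).tolist())
# key points in cam
E
```

```text
[0.4800656  0.13722708 0.012     ] [ 0.46345222 -0.01399447  0.012     ] 0.152131392738579 yaw -0.10942235629439323
[0.48129764 0.13573045 0.022     ] [ 0.4648278  -0.01409053  0.022     ] 0.15072352822879787 yaw -0.10949052009791752
O [0.6470148  0.04169738 0.        ] -0.10949052009791752
front plate (np.float64(-0.15430678347848903), np.float64(0.058883494901203315), np.float64(0.07999999999999996)) (np.float64(-0.15397031855412804), np.float64(-0.06417452725353495), np.float64(0.07999999999999996)) wall front (np.float64(-0.08564399735867337), np.float64(0.07192464230502872), np.float64(0.08499999999999996)) wall r (np.float64(-0.0266420035872412), np.float64(-0.07638380384404787), np.float64(0.08499999999999996))
stops (np.float64(0.03336249910080509), np.float64(0.04925012002726184), np.float64(0.06699999999999995)) (np.float64(0.03677828280177584), np.float64(-0.06130975371178928), np.float64(0.06699999999999995))
walledge (np.float64(0.038425144516922034), np.float64(0.07264601926359426), np.float64(0.08499999999999996)) (np.float64(-0.021700592111426675), np.float64(0.07215132809899905), np.float64(0.08499999999999996))
0.9 [[73.0, 172.0], [394.0, 206.0]] [[284.0, 135.0], [302.0, 167.0]]
0.95 [[73.0, 154.0], [396.0, 188.0]] [[287.0, 133.0], [304.0, 165.0]]
1.0 [[74.0, 136.0], [398.0, 170.0]] [[289.0, 131.0], [306.0, 163.0]]
1.05 [[74.0, 117.0], [400.0, 151.0]] [[291.0, 129.0], [309.0, 161.0]]
1.1 [[75.0, 98.0], [401.0, 132.0]] [[294.0, 127.0], [312.0, 159.0]]
1.15 [[76.0, 79.0], [403.0, 113.0]] [[296.0, 125.0], [314.0, 157.0]]
1.2 [[77.0, 59.0], [405.0, 93.0]] [[299.0, 123.0], [317.0, 155.0]]
1.25 [[78.0, 39.0], [407.0, 73.0]] [[302.0, 122.0], [320.0, 153.0]]
```

Geometry is consistent: rail width 150.7 mm, plate at y ≈ -2.5, lid about 1.05 rad, carriage front at box x -154. I'll turn to the box axes with fingers shut.

carry_out(
  series=[
    [[0,0,-10],7],
    [[0,0,-10],7],
    [[0,0,-10],7],
    [[0,0,0],7],
    [[0,0,0],4.2],
    [[0,0,0],0],
  ],
  fingers=0,
)

```text
clock: 0.6
position: [0.2512, -0.5144, 0.2582]
ee_rot: [0.002, -0.66, 0.751, 0.005]
contact_force: [0.5, 0.4, 0.8]
width: 0.0121
```

```bash
cat >> h.py <<'E'
from scipy.spatial.transform import Rotation as Ro
yaw=-.1095; X=np.array([np.cos(yaw),np.sin(yaw),0]);Y=np.array([-X[1],X[0],0])
O=np.array([.6470,.0417,0])-.002*Y
def rep(s,*T):
    p=s["position"];q=s["ee_rot"];R=Ro.from_quat([q[1],q[2],q[3],q[0]]).as_matrix()
    b=lambda v:np.round(1000*np.array([v@X,v@Y,v[2]]),1)
    print("t",s["clock"],"tcp box mm",b(p-O),"F box",b(s["contact_force"])/1000,"w",s["width"],"tool x,y in box",b(R[:,0]),b(R[:,1]))
    for t in T: print(t,"tool shift mm",(R.T@(O+X*t[0]+Y*t[1]+[0,0,t[2]]-p)*1000).round(1))
E
python3 -c "
from h import *; from rig import manip
rep(manip.get_state(),(-.190,0,.25),(-.19,0,.04))"
```

```text
t 0.6 tcp box mm [-332.7 -594.   258.2] F box [0.4701 0.4916 0.8231] w 0.012088920398694379 tool x,y in box [ -19.4 -999.8   -8.8] [-999.8   19.3    4.4]
(-0.19, 0, 0.25) tool shift mm [-596.5 -131.2   12.8]
(-0.19, 0, 0.04) tool shift mm [-594.7 -132.1  222.8]
```

carry_out(
  series=[
    [[-38,-8,0],0],
    [[-38,-8,0],0],
    [[-38,-8,0],0],
    [[-38,-8,0],0],
    [[-38,-8,0],0],
    [[-38,-8,0],0],
    [[-38,-8,0],0],
    [[-38,-8,0],0],
    [[-38,-8,0],0],
    [[0,0,0],0],
  ],
)

```text
clock: 1.43
position: [0.3654, -0.171, 0.2545]
ee_rot: [0.003, -0.665, 0.746, 0.008]
contact_force: [0.2, 0.6, -0.8]
width: -0.0
```

```bash
python3 -c "
from h import *; from rig import manip
rep(manip.get_state(),(-.190,0,.25),(-.19,0,.04))"
```

```text
t 1.4333 tcp box mm [-256.7 -240.2  254.5] F box [ 0.089   0.6453 -0.8187] w -4.151503592936045e-05 tool x,y in box [  -5.2 -999.9  -15.8] [-1000.      5.      8.3]
(-0.19, 0, 0.25) tool shift mm [-240.4  -65.5    7.7]
(-0.19, 0, 0.04) tool shift mm [-237.1  -67.2  217.7]
```

carry_out(
  series=[
    [[-38,-11,0],0],
    [[-38,-11,0],0],
    [[-38,-11,0],0],
    [[-38,-11,0],0],
    [[-35,-10,0],0],
    [[-30,-8,0],0],
    [[-20,-4,0],0],
    [[0,0,0],0],
    [[0,0,0],0],
  ],
)

```text
clock: 2.18
position: [0.4582, 0.0621, 0.2545]
ee_rot: [0.001, -0.673, 0.74, 0.008]
contact_force: [0.7, -0.1, -0.4]
width: 0.0002
```

```bash
python3 -c "
from h import *; from rig import manip
rep(manip.get_state(),(-.190,0,.25),(-.19,0,.04))"
```

```text
t 2.1833 tcp box mm [-189.9    1.7  254.5] F box [ 0.6616 -0.0022 -0.39  ] w 0.0001625419096731274 tool x,y in box [  14.1 -999.8  -11.9] [-999.9  -14.2    9.7]
(-0.19, 0, 0.25) tool shift mm [1.7 0.1 4.5]
(-0.19, 0, 0.04) tool shift mm [  4.2  -2.  214.5]
```

Descend, correcting the yaw slightly.

carry_out(
  series=[
    [[0,0,30],0.8],
    [[0,0,38],0],
    [[0,0,38],0],
    [[0,0,38],0],
    [[0,0,30],0],
    [[1,0,20],0],
    [[1,0,15],0],
    [[1,0,10],0],
    [[0,0,0],0],
  ],
)

```text
clock: 2.93
position: [0.4566, 0.0484, 0.029]
ee_rot: [0.001, -0.668, 0.744, 0.003]
contact_force: [-0.1, -0.1, 0.2]
width: -0.0002
```

```bash
python3 -c "
from h import *; from rig import manip
rep(manip.get_state(),(-.165,0,.04),(-.091,0,.04))
for n in('side','top'): cv2.imwrite('pics/%s1.png'%n,manip.get_image(n)['frame'])
a=cv2.imread('pics/top1.png')[110:270,170:370];b=cv2.imread('pics/side1.png')[90:290,180:380]
cv2.imwrite('pics/c2.png',np.hstack([cv2.resize(a,(400,400*160//200)),cv2.resize(b,(400,400))[:320]]))"
```

```text
t 2.9333 tcp box mm [-190.   -12.2   29. ] F box [-0.078  -0.0843  0.2034] w -0.00022819591094137056 tool x,y in box [    1.4 -1000.     -5.4] [-1000.     -1.4     4. ]
(-0.165, 0, 0.04) tool shift mm [-12.2 -24.9 -11. ]
(-0.091, 0, 0.04) tool shift mm [-12.1 -98.9 -11.3]
```

View pics/c2.png

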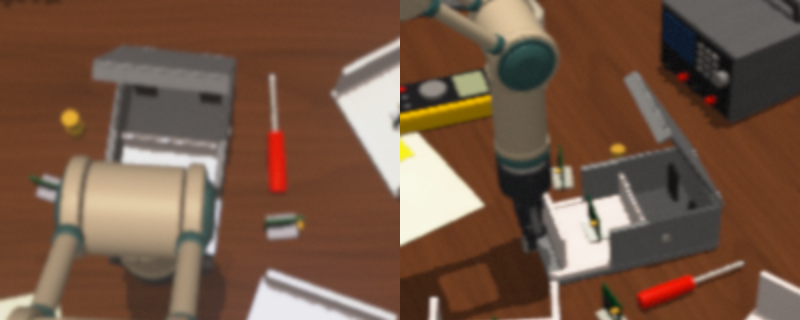

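The gripper stands in front of the carriage's front plate, with the lid and bystanders clear. Next I centre, raise to z ≈ 0.04, and push gently.

carry_out(
  series=[
    [[-8,0,-8],0],
    [[-5,-5,-4],0],
    [[0,-7,0],0],
    [[0,-7,0],0],
    [[0,-7,0],0],
    [[0,-7,0],0],
    [[0,-7,0],0],
    [[0,-7,0],0],
  ],
)

```text
clock: 3.7
position: [0.5094, 0.057, 0.049]
ee_rot: [0.002, -0.668, 0.744, 0.002]
contact_force: [-4.2, 0.7, 3.4]
width: 0.0002
```

```bash
python3 -c "
from h import *; from rig import manip
rep(manip.get_state(),(-.091,0,.04))"
```

```text
t 3.7 tcp box mm [-138.5    2.2   49. ] F box [-4.2874  0.2136  3.3644] w 0.00020164170254768836 tool x,y in box [    2.3 -1000.     -5.9] [-1.0e+03 -2.3e+00 -6.0e-01]
(-0.091, 0, 0.04) tool shift mm [  2.4 -47.4   9.1]
```

carry_out(
  series=[
    [[0,-7,1],0],
    [[0,-7,1],0],
    [[0,-7,1],0],
    [[0,-7,1],0],
    [[0,-6,0],0],
  ],
)

```text
clock: 4.12
position: [0.5437, 0.0531, 0.0438]
ee_rot: [-0.0, -0.668, 0.744, 0.004]
contact_force: [-3.3, 0.8, 4.4]
width: 0.0
```

```bash
python3 -c "
from h import *; from rig import manip
rep(manip.get_state(),(-.091,0,.04))"
```

```text
t 4.1167 tcp box mm [-104.     2.1   43.8] F box [-3.3168  0.4284  4.4163] w 2.3220243529095305e-05 tool x,y in box [    2.3 -1000.     -5.5] [-1000.     -2.3     6.7]
(-0.091, 0, 0.04) tool shift mm [  2.1 -13.    3.7]
```

carry_out(
  series=[
    [[0,-4,0],0],
    [[0,-4,0],0],
    [[0,-4,0],0],
    [[0,-4,0],0],
    [[0,-4,0],0],
  ],
)

```text
clock: 4.53
position: [0.5542, 0.052, 0.0425]
ee_rot: [-0.009, -0.668, 0.744, 0.014]
contact_force: [-12.6, 1.5, 8.0]
width: -0.0001
```

```bash
python3 -c "
from h import *; from rig import manip
rep(manip.get_state(),(-.091,0,.04))"
```

```text
t 4.5333 tcp box mm [-93.4   2.1  42.5] F box [-12.6883   0.0815   8.0128] w -0.0001156091117523949 tool x,y in box [    1.8 -1000.     -5.2] [-999.5   -2.    32.2]
(-0.091, 0, 0.04) tool shift mm [ 2.1 -2.5  2.4]
```

carry_out(
  series=[
    [[0,-6,0],0],
    [[0,-6,0],0],
    [[0,-5,0],0],
  ],
)

```text
clock: 4.78
position: [0.5529, 0.0521, 0.042]
ee_rot: [-0.022, -0.668, 0.743, 0.028]
contact_force: [-14.0, 0.7, 14.6]
width: -0.0004
```

```bash
python3 -c "
from h import *; from rig import manip
rep(manip.get_state(),(-.091,0,.04))"
```

```text
t 4.7833 tcp box mm [-94.7   2.1  42. ] F box [-14.0187  -0.7926  14.5729] w -0.0004102256916942343 tool x,y in box [    2.3 -1000.     -4. ] [-997.5   -2.6   70.5]
(-0.091, 0, 0.04) tool shift mm [ 2.1 -3.8  1.7]
```

carry_out(
  series=[
    [[0,10,0],0],
    [[0,25,0],0],
    [[0,30,0],0],
    [[0,35,-10],0],
    [[0,30,-40],0],
    [[0,15,-40],0],
    [[0,0,-40],0],
    [[0,0,-40],0],
    [[0,0,-40],0],
    [[0,0,0],0],
  ],
)

```text
clock: 5.62
position: [0.4335, 0.0642, 0.2633]
ee_rot: [-0.009, -0.668, 0.744, 0.014]
contact_force: [1.6, -0.5, 1.1]
width: 0.0002
```

```bash
python3 -c "
from h import *; from rig import manip
rep(manip.get_state(),(-.22,0,.31),(.10,0,.31))
t=manip.get_image('top');s=manip.get_image('side')
a=t['frame'][125:265,200:320];b=s['frame'][110:240,230:350]
o=np.hstack([cv2.resize(a,(480,560),interpolation=cv2.INTER_CUBIC),cv2.resize(b,(320,347))[:].copy() if 0 else cv2.copyMakeBorder(cv2.resize(b,(320,347)),0,213,0,0,cv2.BORDER_CONSTANT)])
cv2.imwrite('pics/c3.png',o)
for x in(-.075,-.080,-.085,-.09):print(x,((proj(t,[O+X*x+Y*y+[0,0,.08] for y in(.062,-.062)])-[200,125]+.5)*4).round(0).tolist())
"
```

```text
t 5.6167 tcp box mm [-214.7    1.1  263.3] F box [ 1.6125 -0.3117  1.1378] w 0.00022237622471420697 tool x,y in box [    2.  -1000.     -5.8] [-999.4   -2.1   33.2]
(-0.22, 0, 0.31) tool shift mm [  0.8   6.8 -46.5]
(0.1, 0, 0.31) tool shift mm [   1.4 -313.   -57.1]
-0.075 [[113.0, 276.0], [306.0, 297.0]]
-0.08 [[111.0, 283.0], [305.0, 304.0]]
-0.085 [[110.0, 291.0], [304.0, 312.0]]
-0.09 [[109.0, 299.0], [303.0, 319.0]]
```

View pics/c3.png

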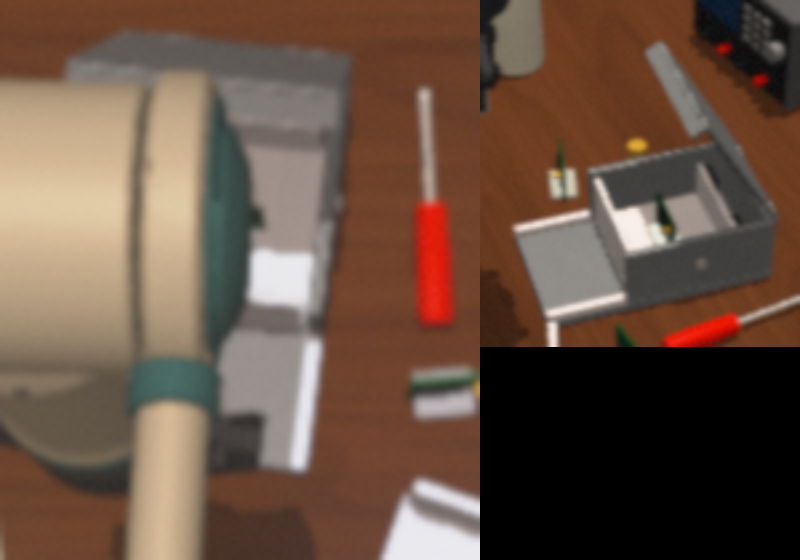

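The side crop shows the carriage inside the box with its rear plate by the stops. The front plate's top edge is at crop (300,303), which matches x = -80 (home). Next I go over the lid edge and come down behind it.

carry_out(
  series=[
    [[0,0,-30],0],
    [[0,-25,-10],0],
    [[0,-36,-1],0],
    [[0,-36,-1],0],
    [[0,-36,-1],0],
    [[0,-36,-1],0],
    [[0,-36,-1],0],
    [[0,-30,-1],0],
    [[0,-15,0],0],
    [[0,0,0],0],
  ],
)

```text
clock: 6.55
position: [0.6906, 0.0349, 0.2689]
ee_rot: [-0.018, -0.668, 0.744, 0.023]
contact_force: [-0.5, -0.8, -0.8]
width: -0.0004
```

```bash
python3 -c "
from h import *; from rig import manip
rep(manip.get_state(),(.05,0,.29),(.045,0,.22))"
```

```text
t 6.55 tcp box mm [4.410e+01 1.000e-01 2.689e+02] F box [-0.4149 -0.8231 -0.7669] w -0.000389329674357187 tool x,y in box [    1.3 -1000.     -3.1] [-998.3   -1.5   57.8]
(0.05, 0, 0.29) tool shift mm [ -0.   -4.7 -21.4]
(0.045, 0, 0.22) tool shift mm [ 0.2 -3.7 48.7]
```

carry_out(
  series=[
    [[0,-5,15],0],
    [[0,-3,15],0],
    [[0,0,12],0],
    [[0,0,5],0],
    [[0,0,0],0],
  ],
)

```text
clock: 6.97
position: [0.6946, 0.034, 0.2078]
ee_rot: [-0.023, -0.667, 0.744, 0.027]
contact_force: [0.5, 0.3, -0.2]
width: -0.0002
```

```bash
python3 -c "
from h import *; from rig import manip
rep(manip.get_state(),(.025,0,.22))
s=manip.get_image('side')
cv2.imwrite('pics/c4.png',cv2.resize(s['frame'][60:240,200:380],(540,540)))"
```

```text
t 6.9667 tcp box mm [ 48.2  -0.4 207.8] F box [ 0.4294  0.3057 -0.1827] w -0.00019130368952261883 tool x,y in box [ 5.0e-01 -1.0e+03 -2.2e+00] [-9.975e+02 -6.000e-01  7.000e+01]
(0.025, 0, 0.22) tool shift mm [ -0.5  24.  -10.5]
```

View pics/c4.png

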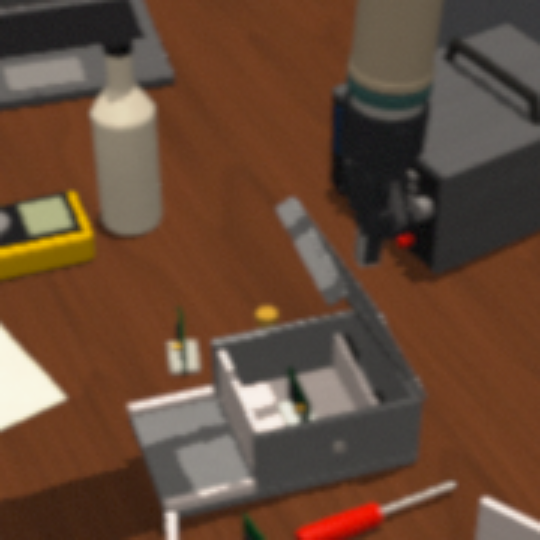

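The finger stands behind the raised lid, at crop (370,245), with the carriage visibly home. Pulling the lid forward and down.

carry_out(
  series=[
    [[0,10,0],0],
    [[0,8,0],0],
    [[0,8,1],0],
    [[0,8,3],0],
    [[0,8,5],0],
    [[0,8,6],0],
  ],
)

```text
clock: 7.52
position: [0.6473, 0.0393, 0.2013]
ee_rot: [-0.016, -0.667, 0.744, 0.02]
contact_force: [1.2, 0.0, -0.3]
width: 0.0002
```

```bash
cat >> h.py <<'E'
def lid(s):
    rep(s,(.01,0,.203),(-.007,0,.188),(-.021,0,.172),(-.0324,0,.1536),(-.041,0,.1336),(-.0466,0,.1126),(-.049,0,.091))
E
python3 -c "
from h import *; from rig import manip
lid(manip.get_state())"
```

```text
t 7.5167 tcp box mm [  0.5  -0.3 201.3] F box [ 1.1467  0.172  -0.3466] w 0.00019961437102634924 tool x,y in box [ 5.0e-01 -1.0e+03 -2.8e+00] [-9.987e+02 -6.000e-01  5.070e+01]
(0.01, 0, 0.203) tool shift mm [-0.3 -9.4 -2.2]
(-0.007, 0, 0.188) tool shift mm [-0.3  6.8 13.7]
(-0.021, 0, 0.172) tool shift mm [-0.3 20.  30.4]
(-0.0324, 0, 0.1536) tool shift mm [-0.2 30.5 49.3]
(-0.041, 0, 0.1336) tool shift mm [-0.2 38.  69.7]
(-0.0466, 0, 0.1126) tool shift mm [-0.1 42.6 91. ]
(-0.049, 0, 0.091) tool shift mm [ -0.   43.9 112.7]
```

carry_out(
  series=[
    [[0,5,5],0],
    [[0,6,7],0],
    [[0,6,7],0],
    [[0,6,8],0],
    [[0,5,8],0],
    [[0,4,8],0],
  ],
)

```text
clock: 8.02
position: [0.6142, 0.0433, 0.1657]
ee_rot: [-0.009, -0.668, 0.744, 0.013]
contact_force: [-0.3, -0.3, 1.6]
width: -0.0001
```

```bash
python3 -c "
from h import *; from rig import manip
lid(manip.get_state())"
```

```text
t 8.0167 tcp box mm [-32.7   0.  165.7] F box [-0.2314 -0.3046  1.6049] w -0.00011602049823794304 tool x,y in box [ 9.0e-01 -1.0e+03 -3.4e+00] [-999.5   -1.1   31.5]
(0.01, 0, 0.203) tool shift mm [ -0.  -41.6 -38.6]
(-0.007, 0, 0.188) tool shift mm [ -0.  -25.  -23.1]
(-0.021, 0, 0.172) tool shift mm [  0.  -11.5  -6.6]
(-0.0324, 0, 0.1536) tool shift mm [ 0.1 -0.7 12.1]
(-0.041, 0, 0.1336) tool shift mm [ 0.1  7.2 32.4]
(-0.0466, 0, 0.1126) tool shift mm [ 0.2 12.2 53.6]
(-0.049, 0, 0.091) tool shift mm [ 0.3 13.9 75.2]
```

carry_out(
  series=[
    [[0,2,8],0],
    [[0,2,8],0],
    [[0,2,8],0],
    [[0,1,8],0],
    [[0,1,8],0],
    [[0,1,8],0],
    [[0,0,7],0],
  ],
)

```text
clock: 8.6
position: [0.6, 0.0453, 0.1058]
ee_rot: [-0.01, -0.668, 0.744, 0.014]
contact_force: [-1.0, 0.3, 1.1]
width: 0.0003
```

```bash
python3 -c "
from h import *; from rig import manip
lid(manip.get_state())"
```

```text
t 8.6 tcp box mm [-47.1   0.4 105.8] F box [-1.0364  0.1892  1.1318] w 0.00027017354006792795 tool x,y in box [    1.1 -1000.     -3.6] [-999.4   -1.2   34.6]
(0.01, 0, 0.203) tool shift mm [  0.1 -53.7 -99.2]
(-0.007, 0, 0.188) tool shift mm [  0.2 -37.2 -83.6]
(-0.021, 0, 0.172) tool shift mm [  0.2 -23.8 -67.1]
(-0.0324, 0, 0.1536) tool shift mm [  0.3 -13.  -48.3]
(-0.041, 0, 0.1336) tool shift mm [  0.3  -5.1 -28. ]
(-0.0466, 0, 0.1126) tool shift mm [ 0.4 -0.2 -6.8]
(-0.049, 0, 0.091) tool shift mm [ 0.5  1.4 14.8]
```

carry_out(
  series=[
    [[0,0,5],0],
    [[0,0,5],0],
    [[0,0,4],0],
    [[0,0,4],0],
    [[0,0,4],0],
  ],
)

```text
clock: 9.02
position: [0.5989, 0.0454, 0.0909]
ee_rot: [-0.01, -0.668, 0.744, 0.014]
contact_force: [-6.9, 0.9, 22.6]
width: -0.0002
```

```bash
python3 -c "
from h import *; from rig import manip
rep(manip.get_state())"
```

```text
t 9.0167 tcp box mm [-48.2   0.5  90.9] F box [-6.9477  0.1258 22.5785] w -0.00022073759243883758 tool x,y in box [    1.5 -1000.     -3.4] [-999.4   -1.6   34.3]
```

TCP at 90.9 mm with 22 N resistance: the lid is on its seat. I'll hold briefly, then lift off.

carry_out(
  series=[
    [[0,0,2],0],
    [[0,0,2],0],
    [[0,0,1],0],
    [[0,0,-15],0],
    [[0,0,-40],0],
    [[0,10,-40],0],
    [[0,40,-40],0],
    [[0,40,0],0],
    [[0,40,0],0],
    [[0,0,0],0],
  ],
)

```text
clock: 9.85
position: [0.4841, 0.0571, 0.2217]
ee_rot: [-0.008, -0.667, 0.745, 0.011]
contact_force: [0.1, 0.6, -0.8]
width: 0.0
```

carry_out(
  series=[
    [[40,0,0],0],
    [[40,0,0],0],
    [[40,0,0],0],
    [[40,0,0],0],
    [[40,0,0],0],
    [[0,0,0],0],
    [[0,0,0],0],
  ],
)

```text
clock: 10.43
position: [0.4638, -0.1484, 0.2205]
ee_rot: [-0.004, -0.67, 0.742, 0.007]
contact_force: [-1.2, 1.0, -0.8]
width: -0.0001
```

```bash
python3 -c "
from h import *; from rig import manip
rep(manip.get_state())
s=manip.get_image('side');t=manip.get_image('top')
cv2.imwrite('pics/c5.png',np.hstack([cv2.resize(s['frame'][120:240,230:350],(400,400)),cv2.resize(t['frame'][120:260,190:330],(400,400))]))
for c,o,k in((s,(230,120),400/120),(t,(190,120),400/140)):
  for th in(0,.05):
    P=[O+X*(.085-.177*np.cos(th))+Y*y+[0,0,.086+.177*np.sin(th)+.005] for y in(.075,-.075)]
    print(th,((proj(c,P)-o+.5)*k).round(0).tolist())"
```

```text
t 10.4333 tcp box mm [-161.3 -207.   220.5] F box [-1.3304  0.8883 -0.8055] w -0.00014138150023790597 tool x,y in box [    8.3 -1000.     -2.7] [-999.8   -8.3   16.2]
0 [[128.0, 175.0], [179.0, 285.0]]
0.05 [[128.0, 167.0], [179.0, 278.0]]
0 [[90.0, 225.0], [260.0, 243.0]]
0.05 [[88.0, 222.0], [260.0, 241.0]]
```

View pics/c5.png

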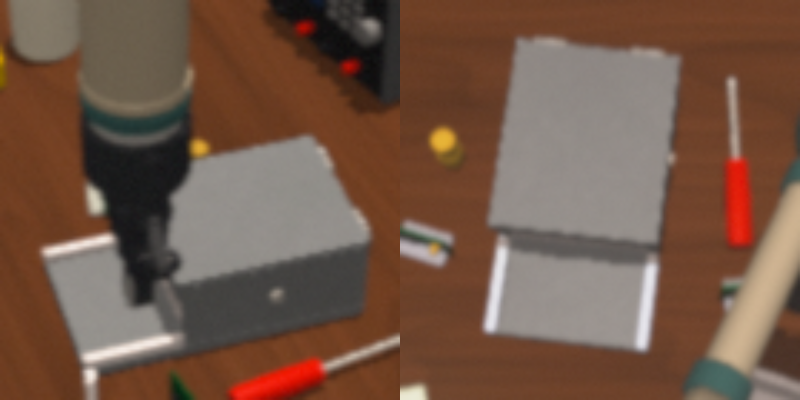

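The lid lies flush on the walls. Its front corner is at side-crop (180,285), where shut predicts (179,285). The adapter, boards and screwdriver are unmoved and the arm is clear.

```bash
python3 -c "
from rig import manip
print(manip.sign_off())"
```

```text
the job is handed in; nothing more can be done
None
```

I pushed the carriage home with the shut fingertips, pulled the lid forward and down from behind until it seated, then moved the arm clear and handed the job in. It took about 10.5 s of the 51 s. The sign-off gives no verdict.

- **Carriage:** it came up hard against the stops at about 14 N. In the top view its front plate was at about box x -80 mm, which is home. That edge was only partly visible past the arm, so I place it to within a few mm; the side view agreed.
- **Lid:** it stopped with the fingertips at z 91 mm and about 23 N of resistance. In the final pictures its front edge matches the fully shut position.
- **Bystanders:** those in the last crops (adapter, boards, screwdriver) looked unmoved. I did not re-measure the flask, multimeter or pod, but the arm never worked near them.
- **Tool tilt:** the tool tilted up to about 4° under the pushes. This caused no trouble, and I did not see any check fail.

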